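Turn the bedside carousel until the pill case faces front

ROBOT

A 6-joint arm with a two-finger parallel gripper is mounted at the origin on the work surface. World frame = base frame: x ahead of the robot, y to its left, z up, the work surface at z = 0. Lengths are in m, angles in rad, forces in N, time in s.
With the tool pointing down it reaches from about 0.375 to 0.9 m from the base axis. Payload 3.1 kg.
Tool frame: the origin (TCP) lies at the very end of the fingers, on their centre line; the grasp point (between the pads) lies 19 mm behind it (manip.pinch_z is the distance from the TCP to the grasp point, in m); z points along the fingers, y is the direction in which the jaws open and shut (so a half turn about z gives the same grasp; the last joint's range is limited). The gripper opens to 85 mm and grips with 20 to 120 N. Pads are 22 mm wide; open, the fingers measure 114 mm over their backs; the gripper's body (76 mm by 85 mm) begins 54 mm behind the grasp point. The pads swing forward as they close: fully open they stand 13 mm farther back than shut.
Start: joints at [1.06, 0.527, 1.433, -0, 1.181, -0.178], TCP at [0.204, 0.591, 0.231] pointing down, gripper open.
Joint ranges: [-3.08, 3.08], [-0.75, 2.2], [0.22, 2.44], [-1.43, 4.57], [0, 2.65], [-2.85, 2.85]. Speed limits (rad/s): [2.79, 2.79, 3.14, 3.14, 3.14, 3.14].

INTERFACE

Orientations are given as a unit quaternion [x, y, z, w].
In Python, from station import manip gives the robot as it stands.
- The arm moves only by the tool drive_tool, never from a script. Its argument "increments" is a list of rows, each a list of 7 numbers: the closure in counts, from 0 (fully open) to 255 (shut), then the shift along the tool's x, y, z in cm, then the turn, a rotation vector about the tool's x, y, z in rad. A call has 1 to 20 rows; each row is the pose to reach, as a shift and turn from the pose commanded when the call began, along the tool's axes at that moment; what a row does not reach only later rows make up. A row lasts 1/10 s, in which the tool goes at most 50 mm and 8.59 degrees, less where a joint would pass 70% of its speed; a pose out of reach is approached as far as the arm can. A call with a gripper value outside its range is refused whole. The fingers move at their own pace and stop on an object; "force" is the grip in N (left out, the last holds). Time passes only in rows, so rows that repeat a pose let the fingers close. It gives the time, the measured TCP pose, the force and the opening at its end, in the units of the state.
- manip.sense(): the state, without advancing time (a new reading comes with each control period).
- manip.snapshot(name): name is "scene" or "top" or "wrist"; returns the picture (384x512x3 uint8, red, green, blue); there is no depth.
- manip.camera_model(name): a dict with "mtx" (3x3 intrinsics, pixels), "cam_to_world" (4x4, takes a point from camera to world coordinates). Camera axes: x right, y down, z forward; pixel columns grow to the right and rows downward; lengths in m; the calibration is good to about 2 mm. A picture is of the moment at which its call begins: read the wrist's pose just before it. camera_model takes no time and is no camera call; for the wrist camera it gives the pose at the moment of the call.
- manip.sign_off(): hands the job in, once; it reports no verdict.
The state is a dict: "t": time; "q": joint angles; "qd": joint speeds; "tau": joint torques, N m; "tcp_pos": TCP position; "tool_rot": TCP orientation; "force": force on the tool from outside, world axes, zero at the start; "ft_torque": the same for the moment, N m; "finger_gap": opening from 0.0 (shut) to 1.0 (fully open).
Only numpy, scipy, OpenCV 4.12 (cv2) and the standard library are available. Lean on these libraries where they do the work, as an engineer would, in place of code of your own. Each camera call takes 0.05 s, during which the arm holds its last target. There are 200 camera calls.

TASK

Gently turn the bedside carousel, by pushing the wooden pegs on its rim with your fingertips, until the grey pill case with the wire spring clip on top stands at the front, in line with the arrow-shaped pointer on the steel foot. Leave the turntable at rest; do not squeeze it, do not touch or lift any of the things standing in its pockets, and leave the other things on the nightstand where they are.

Things in the scene. Friction and masses are not known exactly. Their poses are not given: they have to be found in the camera images.
- stand: Fixed dark steel foot of the carousel under the turntable: disc 180 mm across, 12 mm high. Origin on the turntable's axis at the nightstand surface; z up; its -x axis runs along the flat pointer (20 mm wide, head 34 mm, 10 mm high) that sticks out from under the turntable roughly towards the robot. The pointer does not turn.
- pointer_tip (a point): Tip of the pointer, 165 mm from the turntable's axis, 10 mm above the nightstand.
- deck (a point): Centre of the top face of the round wooden turntable, on its axis, 30 mm above the nightstand; its axes turn with the turntable, z up. The turntable is a disc 240 mm across and 16 mm thick.
- peg (a point): Top centre of one of six wooden pegs standing near the turntable's rim: 16 mm diameter, 54 mm high, tops 84 mm above the nightstand, axes 108 mm from the turntable's axis. This one is at 30 degrees in the deck's frame (counter-clockwise from its +x), the others at 90, 150, 210, 270 and 330. The space between neighbouring pegs is free for fingers.
- slot (a point): Centre, at deck height, of the slot pocket at -x of the deck's frame; it is 24 x 68 mm outside (long side along y) and 22 mm high. A like slot lies at +x; both centres are 60 mm from the axis. A 52 mm square pocket (jar) lies at y = +63 mm, a 38 mm one (dropper bottle) at y = -63 mm, both 18 mm high. All pockets lie within 93 mm of the axis.
- carousel (a joint): Angle of the turntable, rad, counter-clockwise positive seen from above, 0 at the start of each run (whatever way it then faces); turns freely either way by several turns. It needs about 1 N at the pegs to turn and its friction stops it almost at once when it is no longer pushed.
- pill_case: Slim grey plastic pill case, loose, on edge in either of the two slots with 2 mm play: 14 x 58 mm in plan, 60 mm high, a spring clip of steel wire on top reaching 72 mm above its foot. Origin at the centre of its underside, 60 mm from the turntable's axis, 33 mm above the nightstand; y along its 58 mm side, z up.
- mint_tin: Plain grey metal tin without clip in the other slot pocket, opposite the pill case: 14 x 58 mm in plan, 44 mm high. Origin at the centre of its underside.
- cream_jar: White jar, 42 mm across, 45 mm high, in the larger square pocket. Origin at the centre of its underside.
- dropper: Small amber bottle, 29 mm across, 62 mm high, in the smaller square pocket. Origin at the centre of its underside.
- tumbler: Empty steel tumbler, 72 mm across, 85 mm high, standing on the nightstand close to the turntable, its axis about 185 to 200 mm from the turntable's axis. Origin at the centre of its underside.
- glasses_case: Red glasses case, 60 x 155 mm, 36 mm high. Origin at the centre of its underside, y along it.
- ashtray: White ceramic ashtray with coins, 110 mm across, 30 mm high. Origin at the centre of its underside.
- hair_brush: Wooden hair brush lying bristles up, about 195 mm long, 55 mm wide, 30 mm high. Origin under its middle, x along it towards the head.
Mind the look-alikes: they are no part of the job. Of the things shaped like the cream_jar, the white one is meant.

How it is judged:
At the end, for the whole second after the job is handed in: The pill case stands at the pointer side of the turntable, its middle within 12 mm (about 11 degrees) of the pointer's line; the turntable is at rest; the pill case, tin, jar and dropper bottle all stand upright in their pockets (y of pill_case in the frame of stand between -0.012 and 0.012 m and x of pill_case in the frame of stand below -0.045 m and velocity of joint carousel between -0.05 and 0.05 rad/s and z of pill_case in the frame of deck between -0.003 and 0.012 m and angle between each of pill_case, mint_tin, cream_jar, dropper's own z axis and vertical below 0.25 rad and z of mint_tin in the frame of deck between -0.003 and 0.012 m and z of cream_jar in the frame of deck between -0.003 and 0.012 m and z of dropper in the frame of deck between -0.003 and 0.012 m); the robot touches nothing.
It fails at once if the fingers press on or squeeze the turntable with more than 30 N (contact force between the fingers and carousel above 30 N).
It fails at once if the turntable is spun fast (over 3 rad/s) (velocity of joint carousel above 3 rad/s or velocity of joint carousel below -3 rad/s).
It fails at once if the robot touches something standing in a pocket (contact force between any of the arm, the fingers and pill_case above 1 N or contact force between any of the arm, the fingers and mint_tin above 1 N or contact force between any of the arm, the fingers and cream_jar above 1 N or contact force between any of the arm, the fingers and dropper above 1 N).
It fails at once if something in a pocket is lifted or tipped (z of any of pill_case, mint_tin, cream_jar, dropper in the frame of deck above 0.015 m or angle between any of pill_case, mint_tin, cream_jar, dropper's own z axis and vertical above 0.4 rad).
It fails at once if tumbler, glasses case, ashtray or hair brush is moved by more than 20 mm or tipped (distance of any of tumbler, glasses_case, ashtray, hair_brush from where it was at the start of the episode above 0.02 m or angle between any of tumbler, glasses_case, ashtray, hair_brush's own z axis and vertical above 0.3 rad).
It also fails if it takes over 42 s, if anything falls off the work surface, if the arm or the gripper's body presses on something with over 40 N, if the wrist force passes 120 N, or if a joint passes its speed limit or range.

## Working session

There is one attempt and no reset: what is moved stays moved. The work goes in short steps, Python scripts to look and compute and a tool call to move; the robot and the scene stay as the last step left them, time stands still between calls to the robot, and variables do not carry over. Pictures are saved under pics/ and viewed, about 8 in all and at most 12, crops included, and the job is handed in when it is done.

Besides the shell and the picture viewer there is one more tool, called after "Emit:" as name(argument=value, ...) on one line, values as JSON. drive_tool: Moves the arm, as the interface text tells. Its arguments: {"type":"object","properties":{"increments":{"type":"array","items":{"type":"array","items":{"type":"number"}}},"force":{"type":"number"}},"required":["increments"]}

```bash
mkdir -p pics
python3 - <<'E'
from station import manip
import cv2,numpy as np
for n in("top","scene"):
    im=manip.snapshot(n); cv2.imwrite(f"pics/{n}0.png",im[:,:,::-1])
    m=manip.camera_model(n); print(n,np.round(m["mtx"],1).tolist(),np.round(m["cam_to_world"],4).tolist())
a=cv2.imread("pics/top0.png"); cv2.imwrite("pics/top0b.png",cv2.resize(a,(800,600),interpolation=cv2.INTER_CUBIC))
b=cv2.imread("pics/scene0.png"); cv2.imwrite("pics/scene0b.png",cv2.resize(b,(800,600),interpolation=cv2.INTER_CUBIC))
s=manip.sense(); print(s)
E
```

```text
top [[362.5, 0.0, 253.2], [0.0, 362.5, 196.6], [0.0, 0.0, 1.0]] [[-0.0102, -0.982, 0.1887, 0.3368], [-0.9993, 0.0035, -0.0362, -0.0279], [0.0349, -0.189, -0.9814, 0.9952], [0.0, 0.0, 0.0, 1.0]]
scene [[488.5, 0.0, 249.4], [0.0, 488.5, 186.1], [0.0, 0.0, 1.0]] [[-0.6894, 0.5739, -0.4421, 1.2336], [0.7244, 0.5408, -0.4275, 0.6697], [-0.0063, -0.615, -0.7885, 1.4004], [0.0, 0.0, 0.0, 1.0]]
{'t': 0.1, 'q': array([ 1.06047631e+00,  5.28340493e-01,  1.43377072e+00, -4.63824377e-05,
        1.18144178e+00, -1.78484057e-01]), 'qd': array([ 0.00088582, -0.00202776, -0.00346378, -0.00050576,  0.0001832 ,
       -0.00020593]), 'tau': array([-1.23712921e-04, -4.43303096e+01, -1.78585643e+01, -2.09415452e-04,
        3.95742696e-03, -1.09428797e-05]), 'tcp_pos': array([0.20326256, 0.59033257, 0.23045269]), 'tool_rot': array([ 1.65148992e-01,  9.86268143e-01, -9.29850869e-04, -3.10750384e-04]), 'force': array([ 0.60805121,  0.07106192, -0.02095874]), 'ft_torque': array([ 0.0277063 , -0.03171971,  0.0208158 ]), 'finger_gap': 1.0005863836669213}
```

View pics/top0b.png

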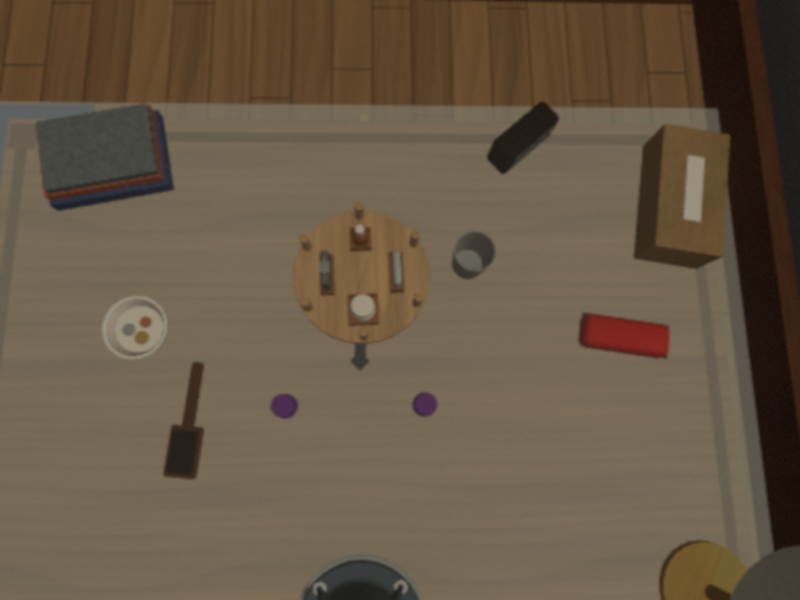

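View pics/scene0b.png

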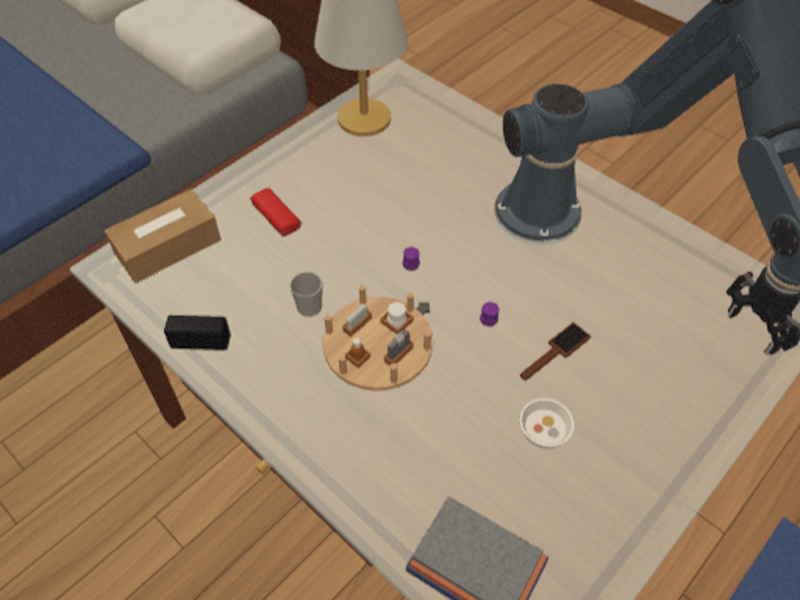

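```bash
cat > h.py <<'E'
from station import manip
import numpy as np,cv2
def px2w(n,u,v,z):
    m=manip.camera_model(n);T=np.array(m["cam_to_world"]);d=T[:3,:3]@np.linalg.inv(m["mtx"])@[u,v,1]
    return T[:3,3]+d*(z-T[2,3])/d[2]
E
python3 - <<'E'
from h import *
k=.64
def P(u,v,z): return px2w("top",u*k,v*k,z)[:2]
c=(P(293,276,.03)+P(430,276,.03))/2; c2=(P(361,210,.03)+P(361,342,.03))/2
print("centre",c,c2, "tip",P(360,370,.01))
C=np.array([c2[0],c[1]])
for n,u,v,z in [("peg",306,303,.084),("peg",303,239,.084),("peg",359,206,.084),("peg",414,235,.084),("peg",419,298,.084),("peg",364,334,.084),("L",325,253,.1),("Lf",327,290,.045),("R",398,254,.077),("tumbler",482,246,.085),("purL",284,405,.045),("purR",425,404,.045),("tip",360,370,.01)]:
    p=P(u,v,z);d=p-C;print(n,p.round(3),round(np.hypot(*d),3),round(np.degrees(np.arctan2(d[1],d[0])),1))
a=cv2.imread("pics/top0.png")[125:235,175:325];b=cv2.imread("pics/scene0.png")[180:255,195:287]
o=np.hstack([cv2.resize(a,(400,300),interpolation=2),cv2.resize(b,(400,300),interpolation=2)])
cv2.imwrite("pics/crop1.png",np.clip(o*1.5,0,255).astype(np.uint8))
E
```

```text
centre [ 0.57811905 -0.00466224] [ 0.58081464 -0.00326529] tip [ 0.4155921  -0.00125127]
peg [0.519 0.085] 0.109 124.4
peg [0.628 0.092] 0.108 63.8
peg [ 0.687 -0.001] 0.106 1.9
peg [ 0.635 -0.094] 0.104 -58.4
peg [ 0.527 -0.1  ] 0.109 -119.3
peg [ 0.468 -0.01 ] 0.113 -177.5
L [0.599 0.054] 0.061 72.4
Lf [0.55  0.054] 0.067 117.7
R [ 0.604 -0.067] 0.066 -69.2
tumbler [ 0.616 -0.208] 0.206 -80.2
purL [0.356 0.122] 0.258 150.5
purR [ 0.356 -0.11 ] 0.248 -154.9
tip [ 0.416 -0.001] 0.165 178.8
```

View pics/crop1.png

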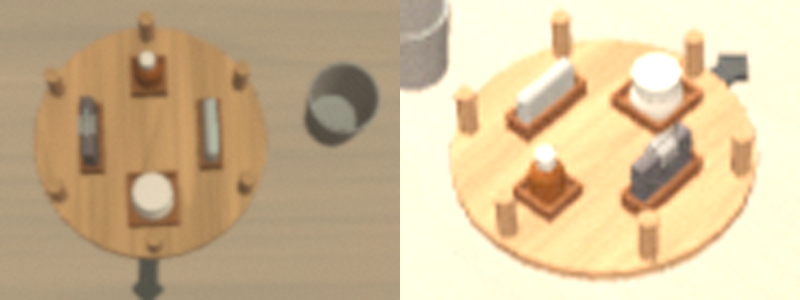

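Pill-case candidates are the left slot, top (325,272), and the right slot, top (397,270). The enlarged crop shows the left one with the wire clip (crop 90,130 and 662,160), and the right one is plain and lower (the tin). So the left one is the pill case. It stands at about 92° and the pointer at about 179°, so the deck needs about +87° counter-clockwise. I'll go above the gap beside it with the fingers shut.

Emit:
drive_tool(increments=[[255,-5,-3.3,0,0,0,0.12],[255,-10,-6.6,0,0,0,0.24],[255,-15,-10,0,0,0,0.36],[255,-20,-13.2,0,0,0,0.48],[255,-25,-16.5,0,0,0,0.6],[255,-30,-20,0,0,0,0.72],[255,-35,-23,0,0,0,0.84],[255,-40,-26.5,0,0,0,0.96],[255,-45,-30,0,0,0,1.08],[255,-50.7,-33.3,0,0,0,1.2],[255,-50.7,-33.3,0,0,0,1.2],[255,-50.7,-33.3,0,0,0,1.2],[255,-50.7,-33.3,0,0,0,1.2],[255,-50.7,-33.3,0,0,0,1.2],[255,-50.7,-33.3,0,0,0,1.2],[255,-50.7,-33.3,0,0,0,1.2],[255,-50.7,-33.3,0,0,0,1.2],[255,-50.7,-33.3,0,0,0,1.2]], force=20)

```text
t: 1.9
tcp_pos: [0.5738, 0.1121, 0.2315]
tool_rot: [0.692, 0.721, -0.0, -0.0]
force: [-0.4, 0.4, 0.2]
finger_gap: 0.002
```

Run:
```python
from h import *
s=manip.sense();print(s["t"],s["tcp_pos"],s["tool_rot"],s["finger_gap"],s["q"][5])
M=manip.camera_model("wrist");T=np.array(M["cam_to_world"])
w=manip.snapshot("wrist").copy()
def proj(p):
    c=np.linalg.inv(T)@[*p,1];q=np.array(M["mtx"])@c[:3];return q[:2]/q[2]
C=np.array([.578,-.004])
for a in(62,122,182): # predicted peg tops
    u=proj([*(C+.108*np.array([np.cos(np.radians(a)),np.sin(np.radians(a))])),.084]);print(a,u)
    cv2.circle(w,tuple(int(x) for x in u),5,(255,0,0),1)
u=proj([*s["tcp_pos"][:2],.06]);cv2.drawMarker(w,tuple(int(x) for x in u),(0,255,0))
t=manip.snapshot("top")[100:270,150:376]
o=np.hstack([cv2.resize(w,(400,300)),cv2.resize(t,(400,300),interpolation=2)])
cv2.imwrite("pics/w1.png",np.clip(o[:,:,::-1]*1.5,0,255).astype(np.uint8))
```

```text
1.9 [0.57375669 0.11209245 0.2314949 ] [ 6.92490061e-01  7.21427414e-01 -1.31145184e-05 -3.54549987e-05] 0.002264421942035967 -0.03905264316493066
62 [312.39030661 201.83811145]
122 [207.84775612 201.14999325]
182 [163.24070282 280.04632354]
```

View pics/w1.png

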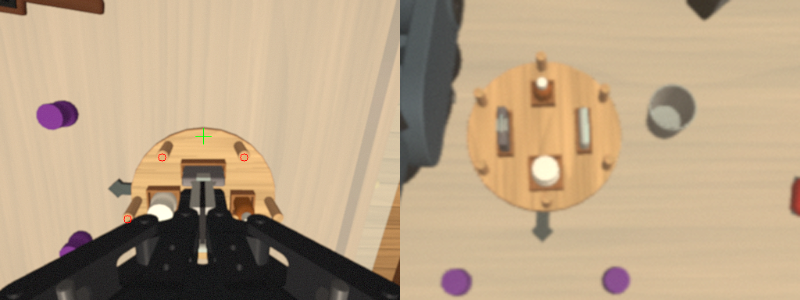

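The wrist view confirms the peg tops match the predictions (circles at 162,157; 244,157; 128,218), and the insertion point (203,136) is free in the gap outside the pill case. Descending now.

Emit:
drive_tool(increments=[[255,0,0,2,0,0,0],[255,0,0,4,0,0,0],[255,0,0,6,0,0,0],[255,0,0,8,0,0,0],[255,0,0,10,0,0,0],[255,0,0,12,0,0,0],[255,0,0,13,0,0,0],[255,0,0,14,0,0,0],[255,0,0,15,0,0,0],[255,0,0,16,0,0,0],[255,0,0,17,0,0,0],[255,0,0,17.2,0,0,0],[255,0,0,17.2,0,0,0],[255,0,0,17.2,0,0,0]])

```text
t: 3.4
tcp_pos: [0.5748, 0.1109, 0.0596]
tool_rot: [0.693, 0.721, 0.0, 0.0]
force: [-0.6, 0.3, -0.1]
finger_gap: -0.001
```

Run:
```python
from h import *
s=manip.sense();print(s["t"],s["tcp_pos"],s["force"])
w=manip.snapshot("wrist");t=manip.snapshot("scene")[165:270,180:320]
o=np.hstack([cv2.resize(w,(400,300)),cv2.resize(t,(400,300),interpolation=2)])
cv2.imwrite("pics/w2.png",np.clip(o[:,:,::-1]*1.5,0,255).astype(np.uint8))
# arc plan: tool axes from the measured rotation
from scipy.spatial.transform import Rotation as R
Rm=R.from_quat(s["tool_rot"]).as_matrix();C=np.array([.578,-.004]);p=s["tcp_pos"][:2];d=p-C
a0=np.arctan2(d[1],d[0]);print("a0",np.degrees(a0),np.hypot(*d))
for k in range(0,106,5):
    a=a0+np.radians(k);g=C+.115*np.array([np.cos(a),np.sin(a)])-p
    print(k,(100*Rm.T@[*g,0]).round(2)[:2],round(-np.radians(k),3))
```

```text
3.4 [0.57476173 0.11092384 0.05959839] [-0.59444814  0.34297256 -0.09886851]
a0 91.61402553036754 0.11496945574311827
0 [0. 0.] -0.0
5 [-0.03 -1.  ] -0.087
10 [-0.15 -2.  ] -0.175
15 [-0.36 -2.98] -0.262
20 [-0.65 -3.94] -0.349
25 [-1.02 -4.87] -0.436
30 [-1.48 -5.77] -0.524
35 [-2.01 -6.62] -0.611
40 [-2.61 -7.42] -0.698
45 [-3.28 -8.17] -0.785
50 [-4.01 -8.85] -0.873
55 [-4.8  -9.47] -0.96
60 [ -5.64 -10.02] -1.047
65 [ -6.52 -10.49] -1.134
70 [ -7.45 -10.89] -1.222
75 [ -8.4 -11.2] -1.309
80 [ -9.38 -11.43] -1.396
85 [-10.37 -11.57] -1.484
90 [-11.37 -11.62] -1.571
95 [-12.37 -11.59] -1.658
100 [-13.37 -11.47] -1.745
105 [-14.35 -11.26] -1.833
```

View pics/w2.png

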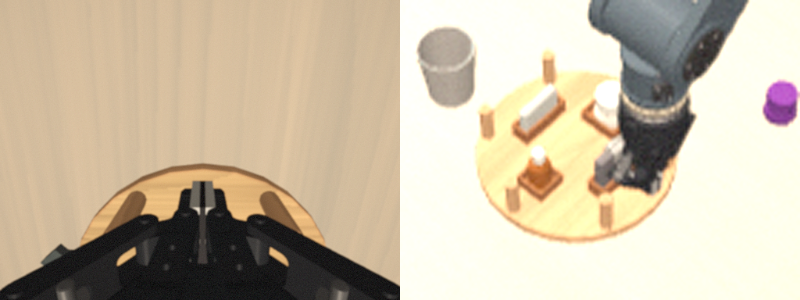

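The fingers stand cleanly in the gap: tips at wrist (203,185), pegs either side, deck undisturbed. Pushing counter-clockwise along the arc, with a first short stretch to feel the contact.

Emit:
drive_tool(increments=[[255,0,-0.5,0,0,0,-0.04],[255,-0.03,-1.0,0,0,0,-0.087],[255,-0.08,-1.5,0,0,0,-0.13],[255,-0.15,-2.0,0,0,0,-0.175],[255,-0.25,-2.5,0,0,0,-0.22],[255,-0.36,-2.98,0,0,0,-0.262],[255,-0.5,-3.46,0,0,0,-0.305],[255,-0.65,-3.94,0,0,0,-0.349],[255,-0.83,-4.4,0,0,0,-0.39],[255,-1.02,-4.87,0,0,0,-0.436],[255,-1.24,-5.32,0,0,0,-0.48],[255,-1.48,-5.77,0,0,0,-0.524],[255,-1.48,-5.77,0,0,0,-0.524]])

```text
t: 4.8
tcp_pos: [0.5172, 0.0937, 0.0598]
tool_rot: [0.483, 0.876, 0.0, 0.0]
force: [-0.1, -0.1, 0.2]
finger_gap: -0.0
```

Run:
```python
from h import *
s=manip.sense();print(s["t"],s["tcp_pos"],s["force"])
w=manip.snapshot("wrist");t=manip.snapshot("top")[100:270,150:376]
o=np.hstack([cv2.resize(w,(400,300)),cv2.resize(t,(400,300),interpolation=2)])
cv2.imwrite("pics/w3.png",np.clip(o[:,:,::-1]*1.5,0,255).astype(np.uint8))
from scipy.spatial.transform import Rotation as R
Rm=R.from_quat(s["tool_rot"]).as_matrix();C=np.array([.578,-.004]);p=s["tcp_pos"][:2];d=p-C
a0=np.arctan2(d[1],d[0]);print("a0",np.degrees(a0),np.hypot(*d))
for k in np.arange(0,81,2.5):
    a=a0+np.radians(k);g=C+.115*np.array([np.cos(a),np.sin(a)])-p
    print(k,(100*Rm.T@[*g,0]).round(2)[:2],round(-np.radians(k),3))
```

```text
4.8 [0.51716133 0.0937122  0.05975547] [-0.11164199 -0.07157682  0.15015344]
a0 121.90768489270246 0.1151043770636897
0.0 [-0.01 -0.  ] -0.0
2.5 [-0.02 -0.5 ] -0.044
5.0 [-0.05 -1.  ] -0.087
7.5 [-0.1 -1.5] -0.131
10.0 [-0.17 -2.  ] -0.175
12.5 [-0.27 -2.49] -0.218
15.0 [-0.39 -2.98] -0.262
17.5 [-0.52 -3.46] -0.305
20.0 [-0.68 -3.94] -0.349
22.5 [-0.86 -4.41] -0.393
25.0 [-1.06 -4.87] -0.436
27.5 [-1.28 -5.32] -0.48
30.0 [-1.52 -5.76] -0.524
32.5 [-1.78 -6.19] -0.567
35.0 [-2.05 -6.61] -0.611
37.5 [-2.35 -7.01] -0.654
40.0 [-2.66 -7.41] -0.698
42.5 [-2.99 -7.79] -0.742
45.0 [-3.33 -8.15] -0.785
47.5 [-3.69 -8.5 ] -0.829
50.0 [-4.07 -8.83] -0.873
52.5 [-4.46 -9.15] -0.916
55.0 [-4.86 -9.45] -0.96
57.5 [-5.28 -9.73] -1.004
60.0 [-5.7  -9.99] -1.047
62.5 [ -6.14 -10.24] -1.091
65.0 [ -6.59 -10.46] -1.134
67.5 [ -7.05 -10.67] -1.178
70.0 [ -7.51 -10.85] -1.222
72.5 [ -7.99 -11.01] -1.265
75.0 [ -8.47 -11.16] -1.309
77.5 [ -8.96 -11.28] -1.353
80.0 [ -9.45 -11.38] -1.396
```

View pics/w3.png

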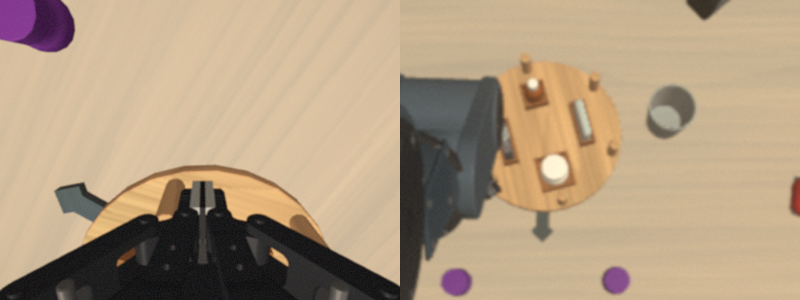

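The finger touched the peg gently and the deck has started to turn (wrist: peg at (172,200) against the tip (203,190)). Continuing 50° along the arc.

Emit:
drive_tool(increments=[[255,-0.02,-0.5,0,0,0,-0.044],[255,-0.05,-1.0,0,0,0,-0.087],[255,-0.1,-1.5,0,0,0,-0.131],[255,-0.17,-2.0,0,0,0,-0.175],[255,-0.27,-2.49,0,0,0,-0.218],[255,-0.39,-2.98,0,0,0,-0.262],[255,-0.52,-3.46,0,0,0,-0.305],[255,-0.68,-3.94,0,0,0,-0.349],[255,-0.86,-4.41,0,0,0,-0.393],[255,-1.06,-4.87,0,0,0,-0.436],[255,-1.28,-5.32,0,0,0,-0.48],[255,-1.52,-5.76,0,0,0,-0.524],[255,-1.78,-6.19,0,0,0,-0.567],[255,-2.05,-6.61,0,0,0,-0.611],[255,-2.35,-7.01,0,0,0,-0.654],[255,-2.66,-7.41,0,0,0,-0.698],[255,-2.99,-7.79,0,0,0,-0.742],[255,-3.33,-8.15,0,0,0,-0.785],[255,-3.69,-8.5,0,0,0,-0.829],[255,-4.07,-8.83,0,0,0,-0.873]])

```text
t: 6.9
tcp_pos: [0.4652, 0.0123, 0.0596]
tool_rot: [0.067, 0.998, 0.0, 0.001]
force: [0.1, 1.0, -0.1]
finger_gap: -0.002
```

Run:
```python
from h import *
s=manip.sense();print(s["t"],s["tcp_pos"],s["force"])
w=manip.snapshot("wrist");t=manip.snapshot("top")[100:270,150:376]
o=np.hstack([cv2.resize(w,(227,170)),t])
o=np.hstack([cv2.resize(w,(300,400)),cv2.resize(t,(500,400),interpolation=2)])
cv2.imwrite("pics/w4.png",np.clip(o[:,:,::-1]*1.5,0,255).astype(np.uint8))
from scipy.spatial.transform import Rotation as R
Rm=R.from_quat(s["tool_rot"]).as_matrix();C=np.array([.578,-.004]);p=s["tcp_pos"][:2];d=p-C
a0=np.arctan2(d[1],d[0]);print("a0",np.degrees(a0),np.hypot(*d))
for k in np.arange(0,36,2):
    a=a0+np.radians(k);g=C+.115*np.array([np.cos(a),np.sin(a)])-p
    print(k,(100*Rm.T@[*g,0]).round(2)[:2],round(-np.radians(k),3))
```

```text
6.9 [0.46518868 0.01226195 0.05955769] [ 0.10219162  0.99756658 -0.14625318]
a0 171.79722069960067 0.11397739013758157
0 [0.1 0. ] -0.0
2 [ 0.1 -0.4] -0.035
4 [ 0.08 -0.8 ] -0.07
6 [ 0.05 -1.2 ] -0.105
8 [ 0.01 -1.6 ] -0.14
10 [-0.05 -2.  ] -0.175
12 [-0.13 -2.39] -0.209
14 [-0.21 -2.78] -0.244
16 [-0.31 -3.17] -0.279
18 [-0.43 -3.56] -0.314
20 [-0.55 -3.94] -0.349
22 [-0.69 -4.31] -0.384
24 [-0.85 -4.69] -0.419
26 [-1.01 -5.05] -0.454
28 [-1.19 -5.41] -0.489
30 [-1.38 -5.76] -0.524
32 [-1.59 -6.11] -0.559
34 [-1.8  -6.45] -0.593
```

View pics/w4.png

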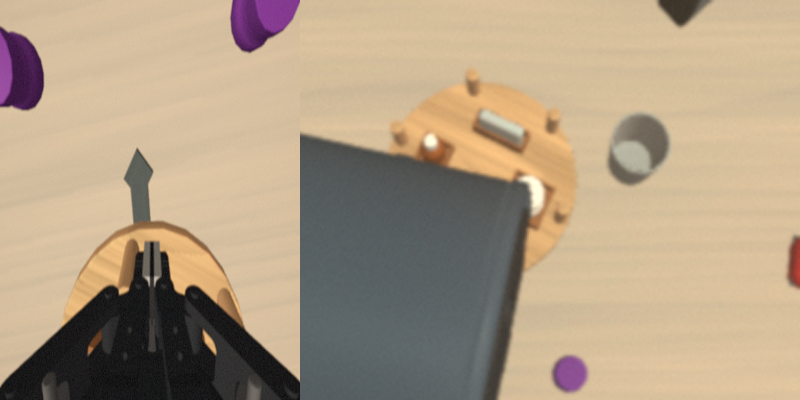

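Run:
```python
from h import *
C=np.array([.578,-.004])
for u,v in [(472,73),(397,126),(554,114),(567,203)]:
    p=px2w("top",150+(u-300)*.452,100+v*.425,.084)[:2];d=p-C;print(p.round(3),np.hypot(*d).round(3),np.degrees(np.arctan2(d[1],d[0])).round(1))
```

```text
[0.689 0.004] 0.111 4.2
[0.627 0.092] 0.108 63.2
[ 0.641 -0.093] 0.109 -54.9
[ 0.539 -0.107] 0.11 -110.8
```

The deck has turned about 62.5°, so the pill case is now near 154.5°. About 24° remain.

Emit:
drive_tool(increments=[[255,0.1,-0.4,0,0,0,-0.035],[255,0.08,-0.8,0,0,0,-0.07],[255,0.05,-1.2,0,0,0,-0.105],[255,0.01,-1.6,0,0,0,-0.14],[255,-0.05,-2.0,0,0,0,-0.175],[255,-0.13,-2.39,0,0,0,-0.209],[255,-0.21,-2.78,0,0,0,-0.244],[255,-0.31,-3.17,0,0,0,-0.279],[255,-0.43,-3.56,0,0,0,-0.314],[255,-0.55,-3.94,0,0,0,-0.349],[255,-0.69,-4.31,0,0,0,-0.384],[255,-0.85,-4.69,0,0,0,-0.419],[255,-0.85,-4.69,0,0,0,-0.419],[255,-0.85,-4.69,0,0,0,-0.419]])

```text
t: 8.4
tcp_pos: [0.4667, -0.0352, 0.0594]
tool_rot: [-0.141, 0.99, -0.0, 0.0]
force: [0.1, 0.1, -0.4]
finger_gap: 0.003
```

Run:
```python
from h import *
s=manip.sense();print(s["t"],s["tcp_pos"],s["force"])
w=manip.snapshot("wrist");t=manip.snapshot("top")[100:270,150:376];sc=manip.snapshot("scene")[165:270,180:320]
o=np.hstack([cv2.resize(sc,(300,400),interpolation=2),cv2.resize(t,(500,400),interpolation=2)])
cv2.imwrite("pics/w5.png",np.clip(o[:,:,::-1]*1.5,0,255).astype(np.uint8))
d=s["tcp_pos"][:2]-[.578,-.004];print(np.degrees(np.arctan2(d[1],d[0])))
```

```text
8.4 [ 0.46672672 -0.03519358  0.05936386] [ 0.13925127  0.11790542 -0.43972515]
-164.34005879170158
```

View pics/w5.png

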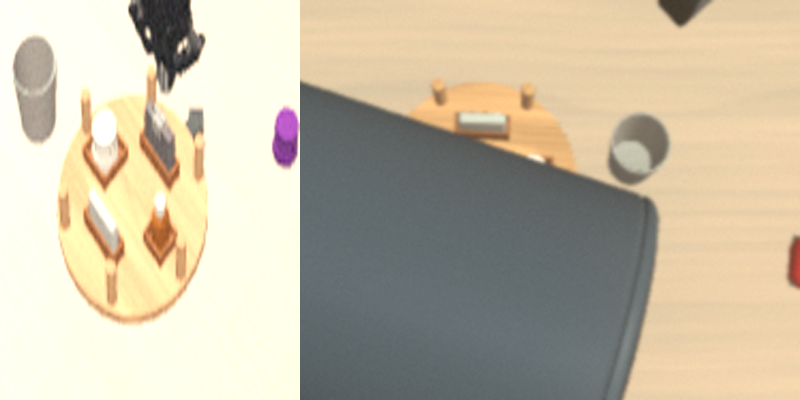

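The pill case now appears behind the pointer (scene crop 160,140). I'll back off the peg, lift clear and look.

Emit:
drive_tool(increments=[[255,0,0.4,0,0,0,0],[255,0,0.8,0,0,0,0],[255,0,1.2,0,0,0,0],[255,0,1.2,-1,0,0,0],[255,0,1.2,-3,0,0,0],[255,0,1.2,-6,0,0,0],[255,0,1.2,-9,0,0,0],[255,0,1.2,-12,0,0,0],[255,0,1.2,-15,0,0,0],[255,0,3,-17,0,0,0],[255,0,6,-17,0,0,0],[255,0,10,-17,0,0,0],[255,0,14,-17,0,0,0],[255,0,18,-17,0,0,0],[255,0,22,-17,0,0,0],[255,0,26,-17,0,0,0],[255,0,30,-17,0,0,0],[255,0,32,-17,0,0,0],[255,0,32,-17,0,0,0],[255,0,32,-17,0,0,0]])

```text
t: 10.55
tcp_pos: [0.3765, 0.2718, 0.2297]
tool_rot: [-0.142, 0.99, -0.0, 0.0]
force: [0.5, -0.7, -0.5]
finger_gap: -0.002
```

Run:
```python
from h import *
s=manip.sense();print(s["t"],s["tcp_pos"],s["force"],abs(s["qd"]).max())
t=manip.snapshot("top")[100:250,160:360]
cv2.imwrite("pics/w6.png",np.clip(cv2.resize(t,(800,600),interpolation=2)[:,:,::-1]*1.5,0,255).astype(np.uint8))
```

```text
10.55 [0.37645665 0.2718007  0.22968937] [ 0.49116844 -0.6657517  -0.45115126] 0.030100723466022227
```

View pics/w6.png

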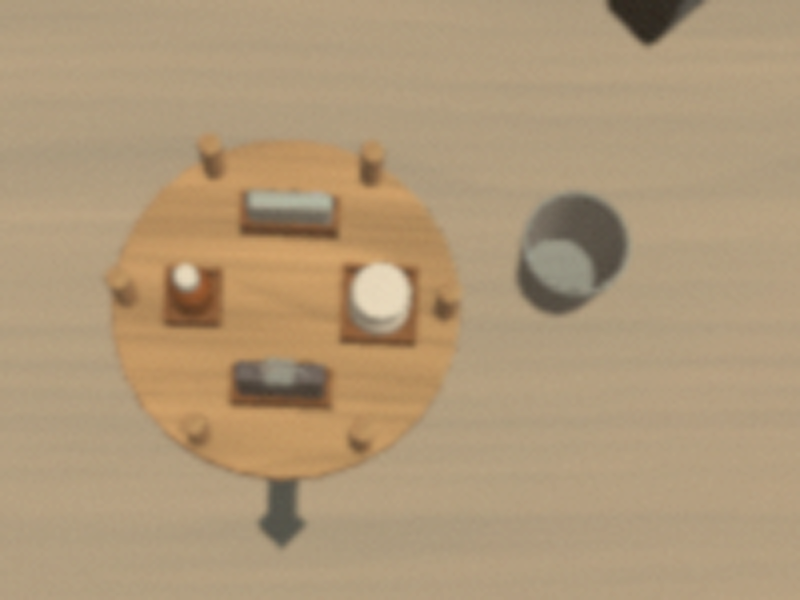

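The pill case (281,380) lies in line with the pointer (282,545) and the deck centre (287,308), to about 2 mm. All four items are upright in their pockets, the tumbler is unmoved and the arm is clear. Handing in.

```bash
python3 -c "
from station import manip
print(manip.sign_off())"
```

```text
the job is handed in; nothing more can be done
None
```

The pill case now stands at the pointer, and I have handed the job in; no verdict was reported. I turned the carousel about 87° counter-clockwise by pushing one rim peg with the shut fingertips, then backed off and lifted clear. The arm finished at about 10.6 s.

- **Alignment:** the last top picture shows the pill case within about 2 mm of the pointer's line (limit 12 mm).
- **Items on the carousel:** pill case, tin, jar and dropper bottle all look upright in their pockets.
- **Forces:** the readings at the end of each move call never passed about 1 N; I did not record force during the moves.
- **Arm and surroundings:** the arm is clear of everything and the tumbler has not visibly moved. The last picture did not cover the glasses case, ashtray or hair brush. The arm was planned to pass above or clear of them.
- **Turntable at rest:** I judged this from the picture and its quick friction stop, not from a speed reading.

No check failed. One peg reading at the intermediate check was about 5° off the others; I set it aside because its pixel was unclear, and the final picture agreed with the rest.

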